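# Load the press carrier and push it up the infeed ramp to the sprung stop

### The job

Stand the stoppered glass vial in the empty pocket of the aluminium carrier at the foot of the press ramp and let go of it. Then slide the carrier up the ramp against the sprung top stop, press it home gently with about 12 N for half a second (the stop must never take 15 N or more), ease off and leave it resting against the stop with the vial still seated. Do not lift the carrier off the ramp and leave the other parts on the bench where they are.

Things in the scene. Friction and masses are not known exactly. Their poses are not given: they have to be found in the camera images.
- vial_mid (a point): Upright stoppered serum vial, clear glass with a dark rubber stopper, 48 mm tall, 30 g: glass body 22 mm in diameter from its foot up to 34 mm, neck 13 mm, stopper 18 mm in diameter on top. This point lies on its axis, 24 mm above its foot. It stands on the bench among the other small parts.
- carrier: Aluminium block, 80 mm long (x), 56 mm wide (y), 30 mm high, about 0.28 kg (varies by a fifth), one round pocket in its top. Origin: centre of its underside; +x points uphill. It starts loose on the level foot of the ramp, between the rails. Sliding it takes 1 to 4 N; on the slope friction holds it where it is left.
- carrier_hole0 (a point): Centre of the mouth of the carrier's pocket, level with the carrier's top: 10 mm from the carrier's middle towards its uphill end. The pocket is 27 mm in diameter and 14 mm deep; a seated vial has its middle point 10 mm above this one. Axes as the carrier's.
- carrier_tail (a point): Centre of the carrier's downhill end face (56 mm wide, 30 mm high), 15 mm above its underside: the face to push on. A pusher that stays level while this face climbs the slope rubs on it and adds friction; one that follows the slope does not.
- ramp: Fixed steel ramp with a hand press (not used) beyond its top, from 195 mm uphill of the origin, 350 mm high. Origin: on the bench under the line where level foot meets slope; +x uphill, z up. Foot 165 mm long (x -165 to 0 mm), surface 8 mm above the bench; then a slope of 8 degrees, 172 mm long. 80 mm wide; side rails 62.5 mm apart inside, 8 mm above the surface.
- stop: The top stop: a bracket across the slope, 12 mm thick, 38 mm high, carrying a brass screw barrel with a sprung plunger that points downhill. Origin: on the slope's surface, middle of the bracket's downhill face; x uphill along the slope, z normal to it. When the carrier is eased off, the plunger follows it and friction leaves it lightly loaded against the carrier.
- stop_axis (a point): Point on the plunger's axis in the bracket's downhill face, 17 mm above the slope. The barrel is screwed out differently each time, unmeasured: the plunger's free rubber face (21 mm across) stands 33 to 57 mm downhill of this point. It gives under load, about 4 N per mm, damped (1 N more per 10 mm/s), with 6 mm of travel before it is solid.
- plug_mid (a point): Bystander: bronze sintered filter plug, a cone stub 25 mm wide at the top, 22 mm high; this point is its centre.
- stem_mid (a point): Bystander: blued steel valve stem standing on its 26 mm disc, 56 mm high, shank 10 mm thick; this point is its centre.
- cap_a_mid (a point): Bystander: aluminium crimp cap, an open cup 21 mm across and 8 mm high, near the foot of the ramp on the robot's side; this point is its centre.
- cap_b_mid (a point): Bystander: a second such crimp cap, on the far side of the ramp; this point is its centre.
There are look-alikes about, which are no part of the job. Of the things that look like the carrier, the smaller one is meant.

How it is judged:
On the way, in this order (a step that is already met when the one before it is completed fails the run):
1. the vial stands seated in the carrier's pocket, let go (x of vial_mid in the frame of carrier_hole0 between -0.004 and 0.004 m and y of vial_mid in the frame of carrier_hole0 between -0.004 and 0.004 m and z of vial_mid in the frame of carrier_hole0 between 0.006 and 0.013 m and contact force between the fingers and vial below 0.05 N), for 0.2 s.
2. the carrier, with the vial in it and not held, presses on the stop with more than 4 N (all of step 1 and contact force between carrier and stop above 4 N), for 0.2 s.
At the end, for the whole second after the job is handed in: Carrier at rest (below 10 mm/s) on the slope (underside centre under 6 mm above it, within 8 mm of its middle line), pressing on the stop with over 0.1 N; vial in the pocket (middle within 4 mm of the pocket's axis along and across, 6 to 13 mm above its mouth) (x of vial_mid in the frame of carrier_hole0 between -0.004 and 0.004 m and y of vial_mid in the frame of carrier_hole0 between -0.004 and 0.004 m and z of vial_mid in the frame of carrier_hole0 between 0.006 and 0.013 m and contact force between carrier and stop above 0.1 N and linear speed of carrier below 0.01 m/s and z of carrier in the frame of stop below 0.006 m and y of carrier in the frame of stop between -0.008 and 0.008 m); the robot touches nothing.
It fails at once if the stop takes 15 N or more from the carrier (contact force between carrier and stop above 15 N).
It fails at once if the carrier is lifted off the ramp (its underside's centre 40 mm or more above the bench) (height (world z) of carrier above 0.04 m).
It fails at once if a bystander (plug, stem or cap) is moved by more than 25 mm (distance of any of plug_mid, stem_mid, cap_a_mid, cap_b_mid from where it was at the start of the episode above 0.025 m).
It also fails if it takes over 58 s, if anything falls off the work surface, if the arm or the gripper's body presses on something with over 40 N, if the wrist force passes 120 N, or if a joint passes its speed limit or range.

### The arm

A 6-joint arm with a two-finger parallel gripper is mounted at the origin on the work surface. World frame = base frame: x ahead of the robot, y to its left, z up, the work surface at z = 0. Lengths are in m, angles in rad, forces in N, time in s.
With the tool pointing down it reaches from about 0.4 to 0.925 m from the base axis. Payload 3.4 kg.
Tool frame: the origin (TCP) lies on the centre line of the jaws, within the pads' length; the fingertips stand 11 mm ahead of it and the grasp point (between the pads) lies 8 mm behind it; z points along the fingers, y is the line along which they close (so a half turn about z gives the same grasp; the last joint's range is limited). The gripper opens to 85 mm and grips with 20 to 120 N. Pads are 22 mm wide; open, the fingers measure 114 mm over their backs; the gripper's body (76 mm by 85 mm) begins 54 mm behind the grasp point. The pads swing forward as they close: fully open they stand 13 mm farther back than shut.
Start: joints at [1.196, 0.307, 1.506, -0, 1.328, -0.073], TCP at [0.17, 0.549, 0.242] pointing down, gripper open.
Joint ranges: [-3.12, 3.12], [-1.05, 2.28], [0.14, 2.33], [-1.42, 4.57], [0.1, 2.73], [-2.68, 2.68]. Speed limits (rad/s): [2.57, 2.57, 3.14, 3.14, 3.14, 3.14].

### API

Orientations are given as a 3x3 rotation matrix whose columns are the frame's x, y, z axes.
In Python, from workcell import ctrl gives the robot as it stands. The module is installed in compiled form; this text tells all that it offers.
- The arm moves only by the shell command python3 -m jog 'ROWS' [FORCE]. ROWS is a JSON object of lists of equal length, an entry for each row: "slide": the shift along the tool's x, y, z in cm, a list of three; "rot": the turn, a rotation vector about the tool's x, y, z in degrees, a list of three; "grip": the closure in counts, from 0 (fully open) to 255 (shut). A call has exactly 8 rows; each row is the pose to reach, as a shift and turn from the pose commanded when the call began, along the tool's axes at that moment; what a row does not reach only later rows make up. A row lasts 1/10 s, in which the tool goes at most 50 mm and 8.59 degrees, less where a joint would pass 70% of its speed; a pose out of reach is approached as far as the arm can. A call with a gripper value outside its range is refused whole. The fingers move at their own pace and stop on an object; FORCE is the grip in N (left out, the last holds). Time passes only in rows, so rows that repeat a pose let the fingers close, or fill a call up. It gives the time, the measured TCP pose, the force, the opening and the grip force at its end, in the units of the state.
- ctrl.get_state(): the state, without advancing time (a new reading comes with each control period).
- ctrl.grab_frame(name): name is "scene" or "top" or "wrist"; returns a dict with "frame" (480x640x3 uint8, red, green, blue), "fx", "fy", "cx", "cy" (pixels), "distortion" ([k1, k2, p1, p2, k3] as OpenCV has them; the pictures are not rectified), "T" (4x4, takes a point from camera to world coordinates). Camera axes: x right, y down, z forward; pixel columns grow to the right and rows downward; lengths in m; the calibration is good to about 2 mm. A picture is of the moment at which its call begins. There is no depth.
- ctrl.close_job(): hands the job in; it is judged then, once.
The state is a dict: "t": time; "qpos": joint angles; "qd": joint speeds; "effort": joint torques, N m; "tcp_pos": TCP position; "eef_rot": TCP orientation; "force": force on the tool from outside, world axes, zero at the start; "wrist_torque": the same for the moment, N m; "finger_gap": finger opening in m; "finger_force": force on a finger pad.
Only numpy, scipy, OpenCV 4.12 (cv2) and the standard library are available. Lean on these libraries where they do the work, as an engineer would, in place of code of your own. Each camera call takes 0.05 s, during which the arm holds its last target. There are 200 camera calls.

## Working session

There is one attempt and no reset: what is moved stays moved. The work goes in short steps, Python scripts to look and compute and a shell command to move; the robot and the scene stay as the last step left them, time stands still between calls to the robot, and variables do not carry over. Pictures are saved under pics/ and viewed, at most 10 in all, crops included, and the job is handed in when it is done.

```bash
mkdir -p pics; cat > h.py <<'E'
import numpy as np, cv2, pickle
from workcell import ctrl
def grab(n,save=None):
    f=ctrl.grab_frame(n)
    if save: cv2.imwrite(f'pics/{save}.png',cv2.cvtColor(f['frame'],cv2.COLOR_RGB2BGR)); pickle.dump(f,open(f'pics/{save}.pkl','wb'))
    return f
def ld(s): return pickle.load(open(f'pics/{s}.pkl','rb'))
def K(f): return np.array([[f['fx'],0,f['cx']],[0,f['fy'],f['cy']],[0,0,1.]])
def ray(f,uv):
    p=cv2.undistortPoints(np.array(uv,float).reshape(-1,1,2),K(f),np.array(f['distortion'],float)).reshape(-1,2)
    d=np.c_[p,np.ones(len(p))]@np.array(f['T'])[:3,:3].T
    return np.array(f['T'])[:3,3],d
def onz(f,uv,z):
    o,d=ray(f,uv); return o+d*((z-o[2])/d[:,2])[:,None]
def proj(f,P):
    T=np.linalg.inv(np.array(f['T'])); 
    return cv2.projectPoints(np.array(P,float).reshape(-1,1,3),cv2.Rodrigues(T[:3,:3])[0],T[:3,3],K(f),np.array(f['distortion'],float))[0].reshape(-1,2)
E
python3 - <<'E'
from h import *
a=grab('scene','s0');b=grab('top','t0')
for f in(a,b): print(np.round(f['T'],3),f['fx'])
s=ctrl.get_state();print(s['t'],s['tcp_pos'],np.round(s['eef_rot'],3),s['force'],s['finger_gap'])
E
```

```text
[[ 0.211  0.811 -0.545  0.922]
 [ 0.978 -0.175  0.118 -0.142]
 [ 0.001 -0.558 -0.83   0.661]
 [ 0.     0.     0.     1.   ]] 441.791281072726
[[ 0.005 -0.981  0.194  0.359]
 [-1.    -0.008 -0.012 -0.066]
 [ 0.013 -0.194 -0.981  0.948]
 [ 0.     0.     0.     1.   ]] 433.4216032358518
0.1 [0.17015951 0.5486009  0.2414808 ] [[-0.955  0.296 -0.001]
 [ 0.296  0.955 -0.002]
 [ 0.    -0.002 -1.   ]] [ 0.56966558 -0.46511023 -0.45415667] 0.08540875105083053
```

View pics/s0.png

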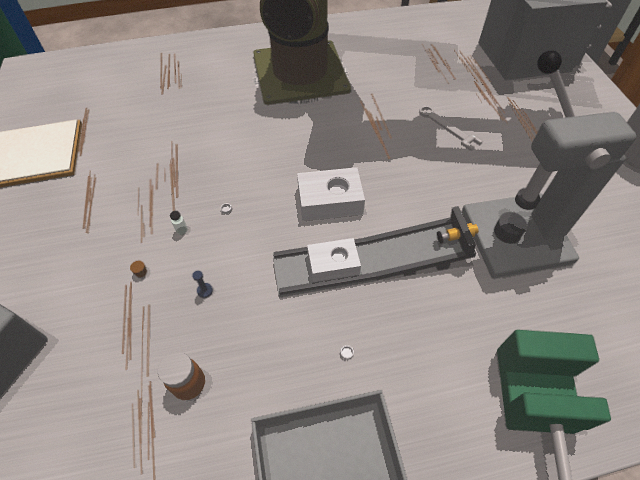

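View pics/t0.png

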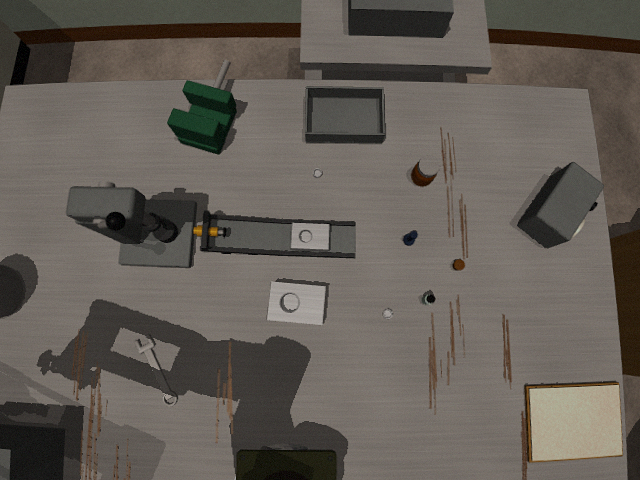

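Scene view: the ramp runs from (275,275) up to the stop at (460,225), with a small block at (333,258) on its foot. A larger block lies on the bench at (331,195). The vial is at (177,222), the stem at (202,285), the plug at (138,268), and the caps at (226,208) and (347,353).

Two blocks could be the carrier: the one at top (310,236) on the ramp and the bigger one at top (297,302) on the bench. The smaller one, on the ramp foot, fits. The vial is the item with the dark stopper at top (429,297). The big brown bottle at (423,173) is not it. I'll confirm this in an enlarged crop.

```bash
python3 - <<'E'
from h import *
s=cv2.imread('pics/s0.png');t=cv2.imread('pics/t0.png')
A=cv2.resize(t[195:345,190:455],None,fx=3,fy=3,interpolation=cv2.INTER_CUBIC)[:,:795]
B=cv2.resize(s[190:310,120:265],(400-40,298-0)) ;C=cv2.resize(s[200:310,265:485],(435,218))
out=np.zeros((600,800,3),np.uint8);A=cv2.resize(A,(530,300));out[:300,:530]=A;out[300:598,:360]=B;out[300:518,360:795]=C
cv2.imwrite('pics/crop0.png',out)
f=ld('s0');g=ld('t0')
# bright blobs (carrier) and dark vial
for n,f in(('s0',f),('t0',g)):
    im=f['frame'];hsv=cv2.cvtColor(im,cv2.COLOR_RGB2HSV)
    roi=(285,150,385,285) if n=='s0' else (260,215,340,330)
    x0,y0,x1,y1=roi
    m=((hsv[...,1]<25)&(hsv[...,2]>(215 if n=='s0' else 150))).astype(np.uint8)
    m2=np.zeros_like(m);m2[y0:y1,x0:x1]=m[y0:y1,x0:x1]
    for c in cv2.findContours(m2,0,2)[0]:
        if cv2.contourArea(c)>200:
            r=cv2.minAreaRect(c);P=onz(f,cv2.boxPoints(r),.038);print(n,'box',cv2.boxPoints(r).round(1).tolist(),P[:,:2].round(3).tolist())
    roi=(165,205,192,240) if n=='s0' else (418,285,440,308)
    x0,y0,x1,y1=roi
    m=(im.max(2)<60).astype(np.uint8);m2=np.zeros_like(m);m2[y0:y1,x0:x1]=m[y0:y1,x0:x1]
    M=cv2.moments(m2);c=(M['m10']/M['m00'],M['m01']/M['m00']);print('stopper',c,M['m00'],onz(f,[c],.045))
E
```

```text
s0 box [[307.29998779296875, 244.6999969482422], [355.6000061035156, 237.10000610351562], [360.0, 265.20001220703125], [311.79998779296875, 272.79998779296875]] [[0.52, -0.081], [0.522, 0.002], [0.577, -0.005], [0.574, -0.085]]
s0 box [[298.20001220703125, 179.5], [361.29998779296875, 173.0], [364.0, 199.1999969482422], [300.8999938964844, 205.8000030517578]] [[0.373, -0.07], [0.382, 0.05], [0.445, 0.038], [0.436, -0.076]]
stopper (174.4915254237288, 215.4406779661017) 59.0 [[ 0.41523261 -0.29769485  0.045     ]]
t0 box [[266.8999938964844, 319.3999938964844], [270.29998779296875, 281.20001220703125], [325.0, 286.20001220703125], [321.5, 324.3999938964844]] [[0.372, 0.043], [0.451, 0.038], [0.442, -0.077], [0.362, -0.07]]
t0 box [[291.0, 247.1999969482422], [292.1000061035156, 222.5], [328.0, 224.0], [327.0, 248.6999969482422]] [[0.524, -0.004], [0.578, -0.005], [0.576, -0.083], [0.521, -0.081]]
stopper (428.5729166666667, 296.8125) 96.0 [[ 0.41962269 -0.29367456  0.045     ]]
```

View pics/crop0.png

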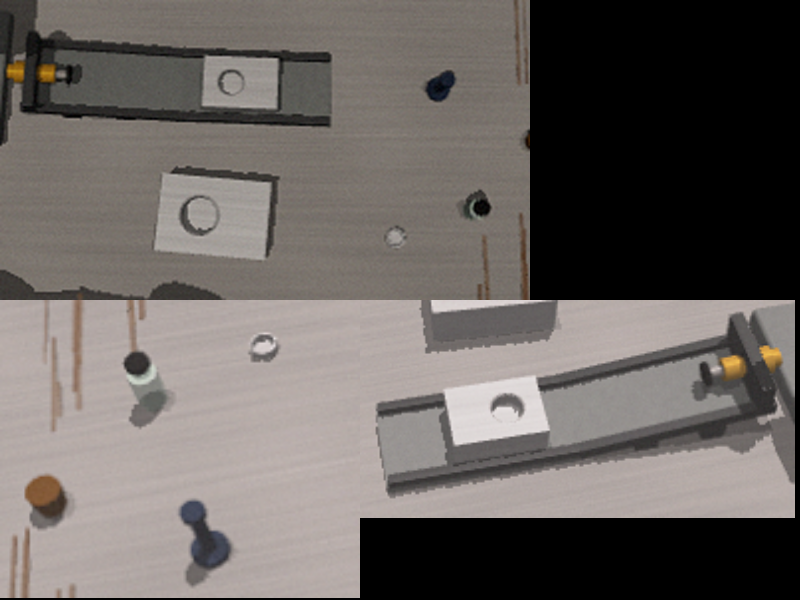

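The crop confirms it: the small block on the ramp foot measures 80 x 56 mm (the bench block is about 115 x 79), and the vial has a black stopper on clear glass. The carrier centre is about (0.549,-0.043) with uphill along +y, and the vial is at about (0.418,-0.296). I'm moving round the press first.

```bash
cat >> h.py <<'E'
def to(P,yaw=None,pitch=0):
    """slide (cm), rot (deg) in tool axes to world point P, tool x along yaw (deg), pitched up by pitch (deg)"""
    from scipy.spatial.transform import Rotation as R
    s=ctrl.get_state();E=np.array(s['eef_rot']);out=[(E.T@(np.array(P)-s['tcp_pos'])*100).round(2).tolist()]
    if yaw is not None:
        y,p=np.radians([yaw,pitch]);x=np.array([np.cos(y)*np.cos(p),np.sin(y)*np.cos(p),np.sin(p)]);yy=np.array([np.sin(y),-np.cos(y),0])
        out.append(np.degrees(R.from_matrix(E.T@np.c_[x,yy,np.cross(x,yy)]).as_rotvec()).round(2).tolist())
    print('to',*out,'| tcp',s['tcp_pos'].round(4),'F',np.round(s['force'],1),'gap',round(s['finger_gap'],4),'t',s['t'])
E
python3 -m jog '{"slide":[[-20.7,-19.6,0],[-20.7,-19.6,0],[-20.7,-19.6,0],[-20.7,-19.6,0],[-20.7,-19.6,0],[-20.7,-19.6,0],[-20.7,-19.6,0],[-20.7,-19.6,0]],"rot":[[0,0,36],[0,0,36],[0,0,36],[0,0,36],[0,0,36],[0,0,36],[0,0,36],[0,0,36]],"grip":[0,0,0,0,0,0,0,0]}' 25
python3 -c "
from h import *
to((.43,0,.22),89)"
```

```text
t: 0.9
tcp_pos: [0.3102, 0.3001, 0.2422]
eef_rot: [[-0.596, 0.803, -0.001], [0.803, 0.596, 0.0], [0.001, -0.0, -1.0]]
force: [0.3, 0.9, -0.1]
finger_gap: 0.0855
finger_force: 0.0
to [-31.23, -8.28, 2.2] [-0.02, -0.03, 37.61] | tcp [0.3102 0.3001 0.2422] F [ 0.3  0.9 -0.1] gap 0.0855 t 0.9
```

```bash
python3 -m jog '{"slide":[[-31.2,-8.3,2.2],[-31.2,-8.3,2.2],[-31.2,-8.3,2.2],[-31.2,-8.3,2.2],[-31.2,-8.3,2.2],[-31.2,-8.3,2.2],[-31.2,-8.3,2.2],[-31.2,-8.3,2.2]],"rot":[[0,0,37.6],[0,0,37.6],[0,0,37.6],[0,0,37.6],[0,0,37.6],[0,0,37.6],[0,0,37.6],[0,0,37.6]],"grip":[0,0,0,0,0,0,0,0]}'
python3 -c "
from h import *
to((.418,-.296,.17),89)"
```

```text
t: 1.7
tcp_pos: [0.4322, -0.0003, 0.22]
eef_rot: [[0.017, 1.0, 0.001], [1.0, -0.017, -0.0], [-0.0, 0.001, -1.0]]
force: [-1.0, 0.3, 0.5]
finger_gap: 0.0855
finger_force: 0.0
to [-29.58, -0.92, 5.01] [0.03, 0.02, 0.03] | tcp [ 4.322e-01 -3.000e-04  2.200e-01] F [-1.   0.3  0.5] gap 0.0855 t 1.7
```

```bash
python3 -m jog '{"slide":[[-29.6,-1.1,5],[-29.6,-1.1,5],[-29.6,-1.1,5],[-29.6,-1.1,5],[-29.6,-1.1,5],[-29.6,-1.1,5],[-29.6,-1.1,5],[-29.6,-1.1,5]],"rot":[[0,0,0],[0,0,0],[0,0,0],[0,0,0],[0,0,0],[0,0,0],[0,0,0],[0,0,0]],"grip":[0,0,0,0,0,0,0,0]}'
python3 -c "
from h import *
f=grab('wrist','w1');print(np.round(f['T'],3),f['fx']);print(proj(f,[[.418,-.296,0],[.418,-.296,.048]]));to((.418,-.296,.1),89)"
```

```text
t: 2.5
tcp_pos: [0.4156, -0.2938, 0.1696]
eef_rot: [[0.015, 1.0, -0.001], [1.0, -0.015, 0.002], [0.002, -0.001, -1.0]]
force: [-0.0, -0.0, -0.4]
finger_gap: 0.0854
finger_force: 0.0
[[ 1.    -0.013 -0.005  0.418]
 [-0.014 -0.963 -0.27  -0.227]
 [-0.001  0.27  -0.963  0.303]
 [ 0.     0.     0.     1.   ]] 357.09662019358586
[[322.93188062 223.56605993]
 [323.18049409 238.01666812]]
to [-0.33, 0.27, 6.98] [-0.05, -0.12, 0.22] | tcp [ 0.4154 -0.2928  0.1698] F [ 0.4  0.7 -0.3] gap 0.0854 t 2.55
```

View pics/w1.png

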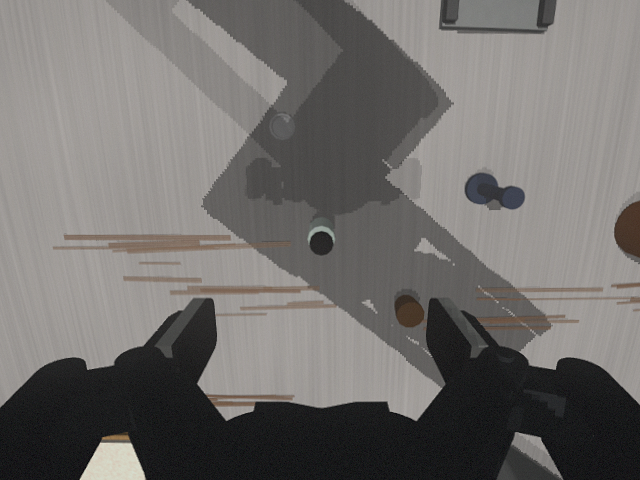

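The wrist view shows the stopper at (321,242), within a few pixels of the prediction, with the cap at (281,126), the stem at (490,190) and the plug at (409,311). I'll refine from this stopper.

```bash
python3 -c "
from h import *
f=ld('w1');im=f['frame'][225:262,305:340];m=(im.max(2)<45).astype(np.uint8)
n,l,st,c=cv2.connectedComponentsWithStats(m);print(st,c)
k=1+st[1:,4].argmax();P=onz(f,[c[k]+[305,225]],.048);print(P, onz(f,[[321,213],[409,311]],.0));to((P[0,0],P[0,1],.026),89)"
```

```text
[[  0   0  35  37 927]
 [  5   7  23  23 368]] [[17.37540453 18.14131607]
 [16.05434783 17.64402174]]
[[ 0.41637964 -0.29953126  0.048     ]] [[ 0.41645544 -0.2866552   0.        ]
 [ 0.49736809 -0.38074438  0.        ]]
to [-0.7, 0.12, 14.38] [-0.05, -0.12, 0.22] | tcp [ 0.4154 -0.2928  0.1698] F [ 0.4  0.7 -0.3] gap 0.0854 t 2.55
```

```bash
python3 -m jog '{"slide":[[-0.55,0.1,4],[-0.55,0.1,8],[-0.55,0.1,11],[-0.55,0.1,13],[-0.55,0.1,14.3],[-0.55,0.1,14.3],[-0.55,0.1,14.3],[-0.55,0.1,14.3]],"rot":[[0,0,0],[0,0,0],[0,0,0],[0,0,0],[0,0,0],[0,0,0],[0,0,0],[0,0,0]],"grip":[0,0,0,0,0,0,0,0]}'
python3 -m jog '{"slide":[[0,0,0],[0,0,0],[0,0,0],[0,0,0],[0,0,0],[0,0,0],[0,0,0],[0,0,0]],"rot":[[0,0,0],[0,0,0],[0,0,0],[0,0,0],[0,0,0],[0,0,0],[0,0,0],[0,0,0]],"grip":[80,120,140,160,180,200,220,240]}' 25
python3 -c "
from h import *
f=grab('wrist','w2');to((.549,-.033,.15),89)"
```

```text
t: 3.35
tcp_pos: [0.4169, -0.2997, 0.0284]
eef_rot: [[0.013, 1.0, 0.001], [1.0, -0.013, -0.001], [-0.001, 0.002, -1.0]]
force: [0.1, 0.3, -0.6]
finger_gap: 0.0854
finger_force: 0.0
t: 4.15
tcp_pos: [0.4158, -0.3004, 0.0274]
eef_rot: [[0.015, 1.0, -0.0], [1.0, -0.015, -0.0], [-0.0, -0.0, -1.0]]
force: [-0.5, 0.4, 3.1]
finger_gap: 0.0206
finger_force: 24.5
to [26.93, 12.92, -12.26] [0.0, 0.01, 0.16] | tcp [ 0.4158 -0.3004  0.0274] F [-1.1 -0.1  3. ] gap 0.0207 t 4.2
```

View pics/w2.png

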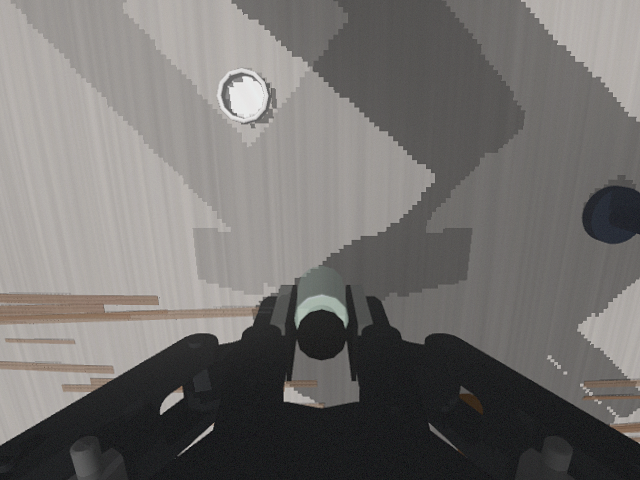

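The vial is gripped upright between the pads, with the stopper at (321,334); the cap at (243,96) is undisturbed. Next I lift it and carry it to just short of the pocket, then look.

```bash
python3 -m jog '{"slide":[[0,0,-1],[0,0,-4],[0,0,-8],[2,1,-12],[7,4,-12.5],[11.5,7,-12.5],[16,10,-12.5],[19.5,12.6,-12.5]],"rot":[[0,0,0],[0,0,0],[0,0,0],[0,0,0],[0,0,0],[0,0,0],[0,0,0],[0,0,0]],"grip":[240,240,240,240,240,240,240,240]}'
python3 - <<'E'
from h import *
f=ld('w2');im=f['frame'][300:380,285:357];m=(im.max(2)<40).astype(np.uint8)
print('stopper w2',onz(f,[[321,334]],.048))
s=ctrl.get_state();print(s['tcp_pos'],s['finger_gap'],s['force'])
f=grab('wrist','w3')
to((.549,-.033,.15),89)
E
```

```text
t: 5.0
tcp_pos: [0.5392, -0.1136, 0.1532]
eef_rot: [[0.015, 1.0, 0.001], [1.0, -0.015, -0.0], [-0.0, 0.001, -1.0]]
force: [1.8, -0.8, -0.1]
finger_gap: 0.0211
finger_force: 24.6
stopper w2 [[ 0.41688694 -0.29918907  0.048     ]]
[ 0.53916315 -0.11359163  0.15323426] 0.021062658985271814 [ 1.76349693 -0.79576605 -0.09529737]
to [7.45, 0.34, 0.38] [0.39, -0.27, 0.3] | tcp [ 0.5447 -0.1075  0.1535] F [ 4.9  3.8 -0.3] gap 0.0209 t 5.05
```

View pics/w3.png

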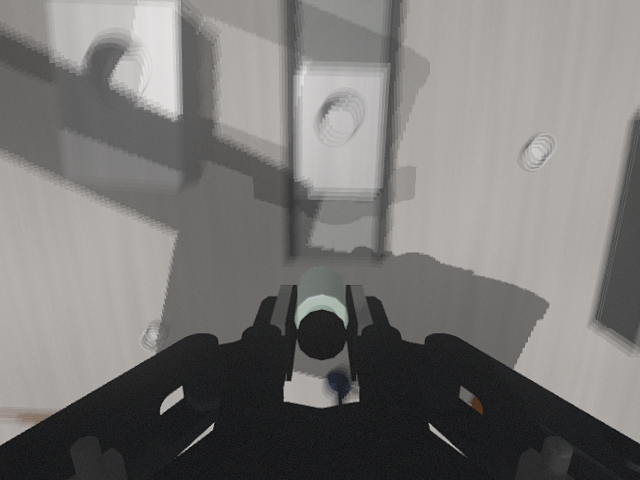

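The frame is blurred because the arm was still settling. The pocket is near (340,118) and the carrier top spans about (300,65) to (385,198). I'll retake it at rest and measure numerically.

```bash
python3 - <<'E'
from h import *
grab('wrist');f=grab('wrist','w4');to((.549,-.033,.13),89)
im=f['frame'];g=cv2.cvtColor(im,cv2.COLOR_RGB2GRAY)
x0,y0,x1,y1=285,40,400,215
m=np.zeros(g.shape,np.uint8);m[y0:y1,x0:x1]=(g[y0:y1,x0:x1]>165)
m=cv2.morphologyEx(m,cv2.MORPH_OPEN,np.ones((3,3)))
cs=max(cv2.findContours(m,0,2)[0],key=cv2.contourArea);r=cv2.minAreaRect(cs);B=cv2.boxPoints(r)
P=onz(f,B,.038);print(B.round(1).tolist(),P[:,:2].round(4).tolist(),P.mean(0),[np.linalg.norm(P[i]-P[(i+1)%4]).round(4) for i in range(4)])
e=cv2.Canny(g,40,100)
c=cv2.HoughCircles(cv2.GaussianBlur(g[60:180,300:390],(3,3),0),cv2.HOUGH_GRADIENT,1,30,param1=80,param2=12,minRadius=13,maxRadius=28)
print(c)
if c is not None: print(onz(f,c[0,:,:2]+[300,60],.038))
cv2.imwrite('pics/c4.png',cv2.resize(cv2.cvtColor(im[40:280,270:420],cv2.COLOR_RGB2BGR),None,fx=2.5,fy=2.5,interpolation=cv2.INTER_CUBIC))
E
```

```text
to [7.97, 0.79, 2.28] [0.08, -0.01, 0.47] | tcp [ 0.5403 -0.1126  0.1528] F [-0.6 -0.8 -1.2] gap 0.021 t 5.15
[[284.6000061035156, 203.5], [288.0, 80.5999984741211], [373.20001220703125, 83.0], [369.79998779296875, 205.89999389648438]] [[0.5186, -0.0857], [0.5234, -0.0055], [0.5785, -0.0073], [0.5784, -0.0879]] [ 0.54972917 -0.04659991  0.038     ] [np.float64(0.0803), np.float64(0.0551), np.float64(0.0805), np.float64(0.0599)]
[[[28.5 70.5 21.8]]]
[[ 0.54946714 -0.03681684  0.038     ]]
```

View pics/c4.png

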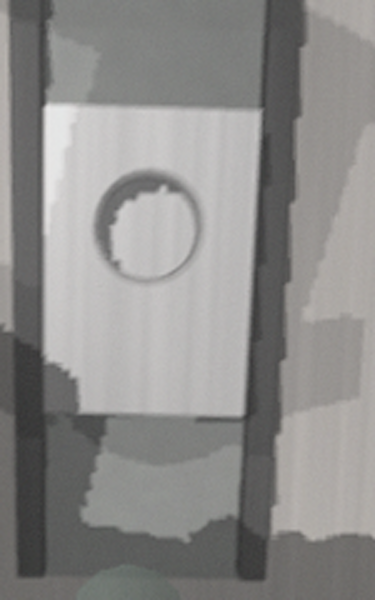

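The pocket is at (329,130), which gives (0.5495,-0.0368). That agrees with the carrier box centre plus 10 mm. I'm moving the vial to about 12 mm above the pocket to check.

```bash
python3 -m jog '{"slide":[[2,0.1,1],[4,0.2,3],[6,0.28,5],[6.95,0.28,6.5],[6.95,0.28,7.5],[6.95,0.28,7.5],[6.95,0.28,7.5],[6.95,0.28,7.5]],"rot":[[0,0,0],[0,0,0],[0,0,0],[0,0,0],[0,0,0],[0,0,0],[0,0,0],[0,0,0]],"grip":[240,240,240,240,240,240,240,240]}'
python3 - <<'E'
from h import *
to((.5485,-.0378,.0514),89);f=grab('wrist','w5');to((.5485,-.0378,.0514),89)
to((.5485,-.0378,.0514),89)
print('pred hole',proj(f,[[.5495,-.0368,.038]]))
im=cv2.cvtColor(f['frame'][180:400,230:410],cv2.COLOR_RGB2BGR);cv2.imwrite('pics/c5.png',cv2.resize(im,None,fx=2.7,fy=2.7,interpolation=cv2.INTER_CUBIC))
E
```

```text
t: 5.95
tcp_pos: [0.5431, -0.047, 0.0781]
eef_rot: [[0.016, 1.0, 0.002], [1.0, -0.016, -0.0], [-0.0, 0.002, -1.0]]
force: [0.1, -0.0, 0.3]
finger_gap: 0.0207
finger_force: 24.6
to [0.93, 0.53, 2.67] [0.09, 0.03, 0.1] | tcp [ 0.5431 -0.047   0.0781] F [ 0.1 -0.   0.3] gap 0.0207 t 5.95
to [0.91, 0.52, 2.68] [0.11, 0.02, 0.11] | tcp [ 0.5432 -0.0468  0.0782] F [ 1.5  0.  -0.6] gap 0.0212 t 6.0
to [0.91, 0.52, 2.68] [0.11, 0.02, 0.11] | tcp [ 0.5432 -0.0468  0.0782] F [ 1.5  0.  -0.6] gap 0.0212 t 6.0
pred hole [[331.16011582 256.05081277]]
```

View pics/c5.png

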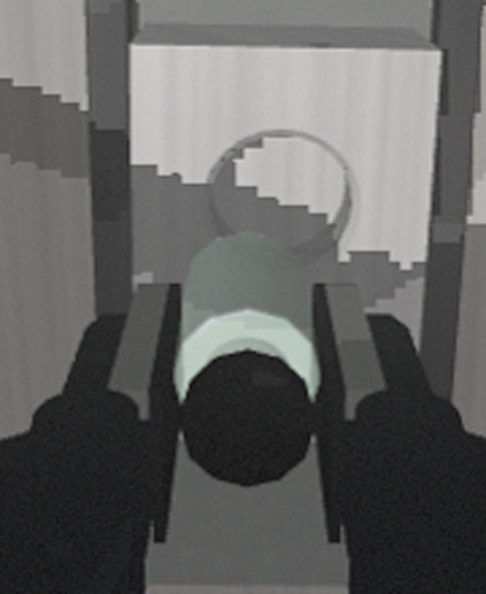

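```bash
python3 - <<'E'
from h import *
f=ld('w5')
print('hole',onz(f,[[334.8,253]],.038))
th=np.linspace(0,2*np.pi,72)
for c in([.5513,-.0353],[.5513,-.0368]):
    p=proj(f,np.c_[c[0]+.0135*np.cos(th),c[1]+.0135*np.sin(th),0*th+.038]);print('hole lrtb',p[:,0].min(),p[:,0].max(),p[:,1].min(),p[:,1].max())
print('obs', 208/2.7+230,358/2.7+230,130/2.7+180)
q=proj(f,np.c_[.5443+.011*np.cos(th),-.0456+.011*np.sin(th),0*th+.0508]);print('foot',q[:,0].min(),q[:,0].max(),q[:,1].min(),'obs top',233/2.7+180)
q=proj(f,np.c_[.5443+.009*np.cos(th),-.0456+.009*np.sin(th),0*th+.0988]);print('stopper',q[:,0].min(),q[:,0].max(),q[:,1].min(),q[:,1].max(),'obs',180/2.7+230,313/2.7+230,350/2.7+180,486/2.7+180)
E
```

```text
hole [[ 0.55136077 -0.03519758  0.038     ]]
hole lrtb 308.12030173412387 361.23342603038077 227.37173279202742 277.9927118527461
hole lrtb 308.1929525256179 361.18545056935955 230.29493075839602 280.68517445858305
obs 307.03703703703707 362.5925925925926 228.14814814814815
foot 298.41968765047045 344.0763712631314 260.2500589133587 obs top 266.2962962962963
stopper 296.0103778176035 346.9726851515743 310.61536597583665 355.8022119298293 obs 296.66666666666663 345.9259259259259 309.6296296296296 360.0
```

```bash
python3 -m jog '{"slide":[[0.5,0.35,0],[1.08,0.7,0],[1.08,0.7,0.5],[1.08,0.7,1.0],[1.08,0.7,1.0],[1.08,0.7,1.0],[1.08,0.7,1.0],[1.08,0.7,1.0]],"rot":[[0,0,0],[0,0,0],[0,0,0],[0,0,0],[0,0,0],[0,0,0],[0,0,0],[0,0,0]],"grip":[240,240,240,240,240,240,240,240]}'
python3 - <<'E'
from h import *
to((.5503,-.036,.0514),89);f=grab('wrist','w6');to((.5503,-.036,.0514),89)
im=cv2.cvtColor(f['frame'][180:400,230:410],cv2.COLOR_RGB2BGR);cv2.imwrite('pics/c6.png',cv2.resize(im,None,fx=2.7,fy=2.7,interpolation=cv2.INTER_CUBIC))
th=np.linspace(0,2*np.pi,72)
p=proj(f,np.c_[.5514+.0135*np.cos(th),-.0357+.0135*np.sin(th),0*th+.038]);print('hole lrtb in crop',(p.min(0)-[230,180])*2.7,(p.max(0)-[230,180])*2.7)
E
```

```text
t: 6.8
tcp_pos: [0.5496, -0.0353, 0.0674]
eef_rot: [[0.015, 1.0, 0.0], [1.0, -0.015, -0.0], [-0.0, 0.0, -1.0]]
force: [0.8, 0.3, -0.5]
finger_gap: 0.021
finger_force: 24.6
to [-0.07, 0.07, 1.6] [0.01, 0.0, 0.16] | tcp [ 0.5496 -0.0353  0.0674] F [ 0.8  0.3 -0.5] gap 0.021 t 6.8
to [-0.07, 0.07, 1.6] [0.01, 0.0, 0.16] | tcp [ 0.5496 -0.0353  0.0674] F [-0.   0.7 -0. ] gap 0.0209 t 6.85
hole lrtb in crop [175.3897562 209.2372495] [324.57895248 347.8097711 ]
```

View pics/c6.png

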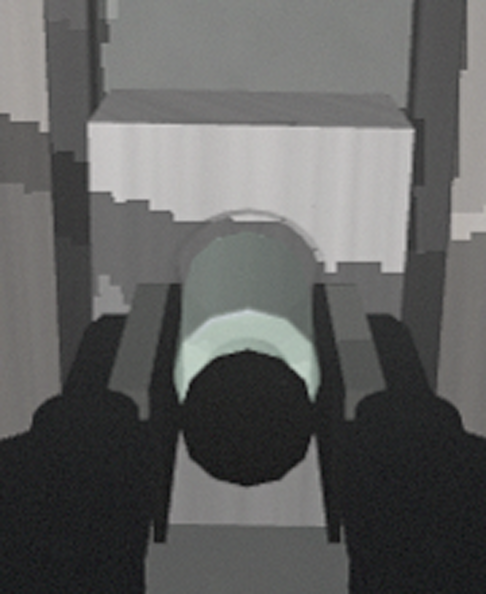

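The vial foot lies inside the pocket outline: centred left-right at crop x about 248, and about 1 mm short uphill (foot edge at crop y 233, pocket rim at 210). I'll nudge +0.8 mm uphill and lower it.

```bash
python3 -m jog '{"slide":[[0.08,0,0],[0.08,0,0.3],[0.08,0,0.6],[0.08,0,0.9],[0.08,0,1.2],[0.08,0,1.45],[0.08,0,1.45],[0.08,0,1.45]],"rot":[[0,0,0],[0,0,0],[0,0,0],[0,0,0],[0,0,0],[0,0,0],[0,0,0],[0,0,0]],"grip":[240,240,240,240,240,240,240,240]}'
python3 -c "
from h import *
to((.5503,-.036,.0514),89);f=grab('top','t7');to((.5503,-.036,.0514),89)"
```

```text
t: 7.65
tcp_pos: [0.5496, -0.0344, 0.0527]
eef_rot: [[0.015, 1.0, -0.0], [1.0, -0.015, 0.0], [0.0, -0.0, -1.0]]
force: [-0.2, 0.2, -0.6]
finger_gap: 0.0206
finger_force: 24.6
to [-0.16, 0.08, 0.13] [-0.01, -0.0, 0.17] | tcp [ 0.5496 -0.0344  0.0527] F [-0.2  0.2 -0.6] gap 0.0206 t 7.65
to [-0.16, 0.07, 0.14] [0.0, -0.0, 0.16] | tcp [ 0.5496 -0.0344  0.0528] F [-0.2  0.4 -0.7] gap 0.0211 t 7.7
```

```bash
python3 -m jog '{"slide":[[0,0,0],[0,0,0],[0,0,0],[0,0,0],[0,0,0],[0,0,0],[0,0,0],[0,0,0]],"rot":[[0,0,0],[0,0,0],[0,0,0],[0,0,0],[0,0,0],[0,0,0],[0,0,0],[0,0,0]],"grip":[185,175,165,150,140,130,120,120]}' 20
python3 -m jog '{"slide":[[0,0,-0.5],[0,0,-1.5],[0,0,-3],[0,0,-5],[0,0,-7],[-2,0,-8],[-5,0,-8],[-8,0,-8]],"rot":[[0,0,0],[0,0,0],[0,0,0],[0,0,0],[0,0,0],[0,0,0],[0,0,0],[0,0,0]],"grip":[120,120,120,120,120,120,120,120]}'
python3 - <<'E'
from h import *
grab('wrist');grab('wrist');f=grab('wrist','w8');to((.549,-.15,.12),89)
a=f['frame'][0:300,200:460]; g=grab('scene','s8')['frame'][200:300,265:485]
out=np.zeros((600,800,3),np.uint8);out[:600,:520]=cv2.resize(a,(520,600));out[:127,520:]=cv2.resize(g,(280,127))
s=cv2.resize(g[25:75,35:110],(280,187));out[140:327,520:]=s
cv2.imwrite('pics/c8.png',cv2.cvtColor(out,cv2.COLOR_RGB2BGR))
E
```

```text
t: 8.5
tcp_pos: [0.5496, -0.0344, 0.0528]
eef_rot: [[0.015, 1.0, 0.0], [1.0, -0.015, -0.0], [-0.0, 0.0, -1.0]]
force: [-0.2, 0.1, -0.4]
finger_gap: 0.0452
finger_force: 0.0
t: 9.3
tcp_pos: [0.5491, -0.115, 0.1346]
eef_rot: [[0.013, 1.0, 0.003], [1.0, -0.013, -0.001], [-0.001, 0.003, -1.0]]
force: [0.4, -0.9, -0.5]
finger_gap: 0.0453
finger_force: 0.0
to [-3.4, 0.08, 1.38] [0.09, 0.03, 0.01] | tcp [ 0.5488 -0.1159  0.1338] F [ 0.3  0.  -0.1] gap 0.0451 t 9.45
```

View pics/c8.png

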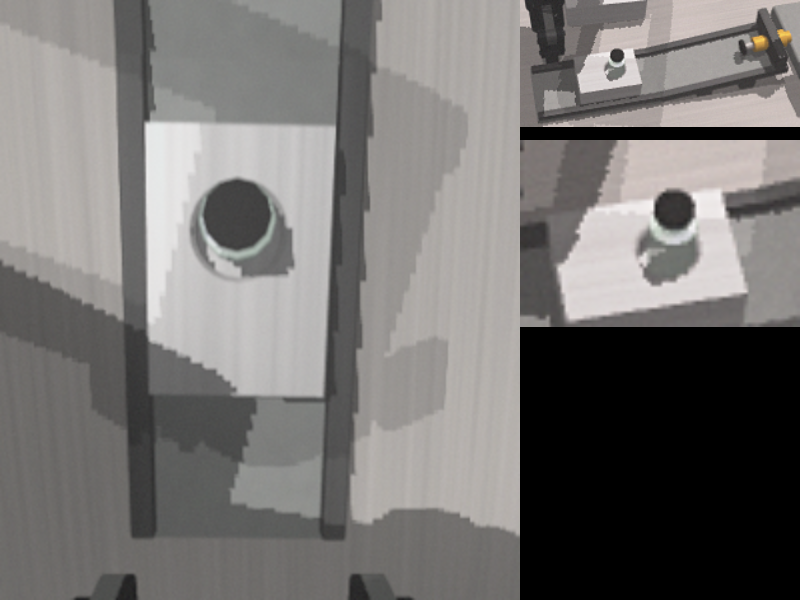

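The vial stands seated in the pocket: the stopper is at crop (238,215) inside the rim (238,228), and the scene view shows it upright too. Now I'll measure the ramp end, tail and plunger numerically.

```bash
python3 - <<'E'
from h import *
f=ld('w8');print('foot corners',onz(f,[[265.5,268.5],[372.5,268.5]],.010)[:,:2].round(4).tolist())
print('tail top corners',onz(f,[[200+149/2,396/2],[200+325/2,398/2]],.038)[:,:2].round(4).tolist(),'head',onz(f,[[200+145/2,122/2],[200+336/2,124/2]],.038)[:,:2].round(4).tolist())
print('stopper',onz(f,[[200+238/2,107.5]],.072))
for n,box in(('t0',(185,215,245,250)),('s0',(425,205,485,260))):
    f=ld(n);x0,y0,x1,y1=box;h=cv2.cvtColor(f['frame'],cv2.COLOR_RGB2HSV)[y0:y1,x0:x1]
    m=((h[...,0]>10)&(h[...,0]<30)&(h[...,1]>120)&(h[...,2]>70)).astype(np.uint8)
    k,l,st,c=cv2.connectedComponentsWithStats(m)
    for i in range(1,k):
        if st[i,4]>10: print(n,'brass',st[i][:5]+[x0,y0,0,0,0],onz(f,[c[i]+[x0,y0]],.045)[0].round(4))
    v=f['frame'][y0:y1,x0:x1].max(2);d=(v<(45 if n=='t0' else 60)).astype(np.uint8)
    k,l,st,c=cv2.connectedComponentsWithStats(d)
    for i in range(1,k):
        if st[i,4]>8: print(n,'dark',st[i][:5]+[x0,y0,0,0,0],onz(f,[c[i]+[x0,y0]],.045)[0].round(4))
to((.549,-.15,.12),88.2)
E
```

```text
foot corners [[0.5076, -0.1445], [0.5895, -0.1459]]
tail top corners [[0.521, -0.0861], [0.5778, -0.0877]] head [[0.5238, -0.0049], [0.5799, -0.0064]]
stopper [[ 0.55073406 -0.0342496   0.072     ]]
t0 brass [193 225  10  11  80] [0.5584 0.1965 0.045 ]
t0 brass [209 227   9  10  76] [0.5566 0.1627 0.045 ]
t0 dark [185 215  11  13  57] [0.5807 0.2103 0.045 ]
t0 dark [200 215  45  35 470] [0.5616 0.1603 0.045 ]
t0 dark [218 228  13   9  58] [0.5558 0.1365 0.045 ]
t0 dark [191 229   3  21  43] [0.5361 0.2073 0.045 ]
t0 dark [231 248   9   2  17] [0.5191 0.1146 0.045 ]
s0 brass [467 223  11  14  90] [0.5515 0.2016 0.045 ]
s0 brass [447 228  13  13 121] [0.5541 0.1655 0.045 ]
s0 dark [425 210  51  50 433] [0.5665 0.1722 0.045 ]
s0 dark [437 232   6  12  44] [0.5563 0.1393 0.045 ]
to [-3.52, 0.11, 1.35] [0.04, -0.01, 0.86] | tcp [ 0.5485 -0.1148  0.1335] F [-0.7  0.8 -0.2] gap 0.0453 t 9.5
```

Foot end is at y≈-0.145, so the ramp origin is at y≈0.020. The tail is at y≈-0.087, yaw about 88.2°, and the plunger face at roughly y≈0.125–0.135. I'm closing the fingers and going down behind the tail.

```bash
python3 -m jog '{"slide":[[0,0,0],[0,-0.05,2],[0,-0.05,5],[0,-0.05,8],[0,-0.05,10],[0,-0.05,10.8],[0,-0.05,10.8],[0,-0.05,10.8]],"rot":[[0,0,0.9],[0,0,0.9],[0,0,0.9],[0,0,0.9],[0,0,0.9],[0,0,0.9],[0,0,0.9],[0,0,0.9]],"grip":[180,220,255,255,255,255,255,255]}'
python3 -c "
from h import *
to((.549,-.089,.025),88.2)"
```

```text
t: 10.3
tcp_pos: [0.5486, -0.1141, 0.0255]
eef_rot: [[0.03, 1.0, 0.001], [1.0, -0.03, -0.0], [-0.0, 0.001, -1.0]]
force: [0.3, -0.2, 0.3]
finger_gap: -0.0
finger_force: 0.0
to [2.51, -0.03, 0.05] [0.06, 0.01, 0.09] | tcp [ 0.5486 -0.1141  0.0255] F [ 0.3 -0.2  0.3] gap -0.0 t 10.3
```

```bash
python3 -m jog '{"slide":[[0.7,0,0],[1.1,0,0],[1.4,0,0],[1.7,0,0],[2.0,0,0],[2.4,0,0],[2.8,0,0],[3.2,0,0]],"rot":[[0,0,0],[0,0,0],[0,0,0],[0,0,0],[0,0,0],[0,0,0],[0,0,0],[0,0,0]],"grip":[255,255,255,255,255,255,255,255]}'
python3 - <<'E'
from h import *
to((.549,-.071,.025),88.2);f=grab('wrist','w9')
im=f['frame'];v=im.max(2);m=(v<60).astype(np.uint8)
# stopper vs carrier
k,l,st,c=cv2.connectedComponentsWithStats(m)
print([(st[i].tolist(),c[i].round(1).tolist()) for i in range(1,k) if st[i,4]>150 and st[i,1]<330])
E
```

```text
t: 11.1
tcp_pos: [0.5494, -0.0828, 0.0252]
eef_rot: [[0.03, 1.0, 0.001], [1.0, -0.03, -0.001], [-0.001, 0.001, -1.0]]
force: [0.5, -6.0, 3.4]
finger_gap: 0.0002
finger_force: 2.5
to [1.18, -0.08, 0.01] [0.06, 0.05, 0.07] | tcp [ 0.5494 -0.0828  0.0252] F [ 0.5 -6.   3.4] gap 0.0002 t 11.1
[([294, 163, 58, 42, 630], [324.2, 187.5]), ([4, 214, 634, 266, 70897], [320.5, 412.8])]
```

```bash
python3 -m jog '{"slide":[[0.5,0,0],[1.0,0,0],[1.5,0,0],[2.0,0,0],[2.5,0,0],[3.0,0,0],[3.5,0,0],[4.0,0,0]],"rot":[[0,0,0],[0,0,0],[0,0.3,0],[0,0.8,0],[0,1.3,0],[0,1.8,0],[0,2.3,0],[0,2.8,0]],"grip":[255,255,255,255,255,255,255,255]}'
python3 - <<'E'
from h import *
to((.552,.009,.025),88.2,8)
E
```

```text
t: 11.95
tcp_pos: [0.5498, -0.0418, 0.0246]
eef_rot: [[0.03, 1.0, 0.001], [0.998, -0.03, 0.05], [0.05, -0.001, -0.999]]
force: [-0.0, -2.3, 0.2]
finger_gap: -0.0001
finger_force: 1.5
to [5.08, 0.07, 0.21] [-0.05, 5.13, 0.05] | tcp [ 0.5498 -0.0418  0.0246] F [-0.  -2.3  0.2] gap -0.0001 t 11.95
```

```bash
python3 -m jog '{"slide":[[0.6,0,0.02],[1.2,0,0.05],[1.9,0.02,0.08],[2.5,0.03,0.1],[3.1,0.04,0.13],[3.8,0.05,0.15],[4.4,0.06,0.18],[5.0,0.07,0.2]],"rot":[[0,0.6,0],[0,1.2,0],[0,1.9,0],[0,2.5,0],[0,3.2,0],[0,3.9,0],[0,4.5,0],[0,5.1,0]],"grip":[255,255,255,255,255,255,255,255]}'
python3 - <<'E'
from h import *
to((.552,.009,.025),88.2,8);f=grab('wrist','w10')
im=f['frame'];m=(im.max(2)<60).astype(np.uint8)
k,l,st,c=cv2.connectedComponentsWithStats(m)
print([(st[i].tolist(),c[i].round(1).tolist()) for i in range(1,k) if st[i,4]>150 and st[i,1]<330])
E
```

```text
t: 12.75
tcp_pos: [0.5523, 0.0081, 0.0253]
eef_rot: [[0.03, 1.0, 0.004], [0.99, -0.03, 0.138], [0.138, 0.0, -0.99]]
force: [-0.2, -1.5, -1.8]
finger_gap: 0.0003
finger_force: 0.9
to [0.09, -0.04, 0.04] [-0.01, 0.05, 0.07] | tcp [0.5523 0.0081 0.0253] F [-0.2 -1.5 -1.8] gap 0.0003 t 12.75
[([231, 0, 6, 63, 225], [233.6, 27.7]), ([401, 0, 5, 62, 186], [403.1, 27.0]), ([278, 135, 74, 68, 3364], [316.6, 170.0]), ([4, 305, 634, 175, 68100], [321.4, 416.4])]
```

```bash
python3 -m jog '{"slide":[[0.2,0,0],[0.4,0,0],[0.6,0,0],[0.8,0,0],[1.0,0,0],[1.2,0,0],[1.4,0,0],[1.6,0,0]],"rot":[[0,0,0],[0,0,0],[0,0,0],[0,0,0],[0,0,0],[0,0,0],[0,0,0],[0,0,0]],"grip":[255,255,255,255,255,255,255,255]}'
python3 -m jog '{"slide":[[0.05,0,0],[0.1,0,0],[0.15,0,0],[0.2,0,0],[0.25,0,0],[0.3,0,0],[0.35,0,0],[0.4,0,0]],"rot":[[0,0,0],[0,0,0],[0,0,0],[0,0,0],[0,0,0],[0,0,0],[0,0,0],[0,0,0]],"grip":[255,255,255,255,255,255,255,255]}'
```

```text
t: 13.6
tcp_pos: [0.5528, 0.0235, 0.0275]
eef_rot: [[0.03, 1.0, 0.004], [0.99, -0.03, 0.137], [0.137, 0.0, -0.991]]
force: [0.9, -2.2, -1.5]
finger_gap: 0.0002
finger_force: 1.1
t: 14.4
tcp_pos: [0.5529, 0.0273, 0.028]
eef_rot: [[0.03, 1.0, 0.004], [0.99, -0.03, 0.137], [0.137, 0.0, -0.991]]
force: [-0.1, -2.7, -0.2]
finger_gap: -0.0
finger_force: 1.2
```

```bash
python3 -m jog '{"slide":[[0.05,0,0],[0.1,0,0],[0.15,0,0],[0.2,0,0],[0.25,0,0],[0.3,0,0],[0.35,0,0],[0.35,0,0]],"rot":[[0,0,0],[0,0,0],[0,0,0],[0,0,0],[0,0,0],[0,0,0],[0,0,0],[0,0,0]],"grip":[255,255,255,255,255,255,255,255]}'
```

```text
t: 15.2
tcp_pos: [0.553, 0.0309, 0.0285]
eef_rot: [[0.03, 1.0, 0.004], [0.99, -0.03, 0.137], [0.138, 0.0, -0.99]]
force: [0.1, -1.9, -1.2]
finger_gap: -0.0001
finger_force: 1.1
```

```bash
python3 -m jog '{"slide":[[0.04,0,0],[0.08,0,0],[0.12,0,0],[0.16,0,0],[0.2,0,0],[0.24,0,0],[0.27,0,0],[0.27,0,0]],"rot":[[0,0,0],[0,0,0],[0,0,0],[0,0,0],[0,0,0],[0,0,0],[0,0,0],[0,0,0]],"grip":[255,255,255,255,255,255,255,255]}'
```

```text
t: 16.0
tcp_pos: [0.5531, 0.0336, 0.0289]
eef_rot: [[0.03, 1.0, 0.004], [0.99, -0.03, 0.137], [0.137, 0.0, -0.991]]
force: [-0.1, -2.8, 0.2]
finger_gap: -0.0
finger_force: 1.3
```

```bash
python3 -m jog '{"slide":[[0.04,0,0],[0.08,0,0],[0.12,0,0],[0.16,0,0],[0.2,0,0],[0.24,0,0],[0.27,0,0],[0.27,0,0]],"rot":[[0,0,0],[0,0,0],[0,0,0],[0,0,0],[0,0,0],[0,0,0],[0,0,0],[0,0,0]],"grip":[255,255,255,255,255,255,255,255]}'
```

```text
t: 16.8
tcp_pos: [0.5532, 0.0362, 0.0292]
eef_rot: [[0.03, 1.0, 0.004], [0.99, -0.03, 0.137], [0.137, 0.0, -0.991]]
force: [0.5, -3.2, -0.3]
finger_gap: -0.0002
finger_force: 1.5
```

```bash
python3 -m jog '{"slide":[[0.03,0,0],[0.06,0,0],[0.09,0,0],[0.12,0,0],[0.15,0,0],[0.18,0,0],[0.2,0,0],[0.2,0,0]],"rot":[[0,0,0],[0,0,0],[0,0,0],[0,0,0],[0,0,0],[0,0,0],[0,0,0],[0,0,0]],"grip":[255,255,255,255,255,255,255,255]}'
```

```text
t: 17.6
tcp_pos: [0.5533, 0.0382, 0.0295]
eef_rot: [[0.03, 1.0, 0.004], [0.99, -0.03, 0.137], [0.137, 0.0, -0.991]]
force: [-0.1, -3.2, 0.4]
finger_gap: -0.0001
finger_force: 1.7
```

```bash
python3 -m jog '{"slide":[[0.03,0,0],[0.06,0,0],[0.09,0,0],[0.12,0,0],[0.15,0,0],[0.18,0,0],[0.2,0,0],[0.2,0,0]],"rot":[[0,0,0],[0,0,0],[0,0,0],[0,0,0],[0,0,0],[0,0,0],[0,0,0],[0,0,0]],"grip":[255,255,255,255,255,255,255,255]}'
```

```text
t: 18.4
tcp_pos: [0.5533, 0.0401, 0.0298]
eef_rot: [[0.03, 1.0, 0.004], [0.99, -0.03, 0.137], [0.137, 0.0, -0.991]]
force: [0.6, -2.5, 1.4]
finger_gap: 0.0001
finger_force: 1.8
```

```bash
python3 -m jog '{"slide":[[0.03,0,0],[0.06,0,0],[0.09,0,0],[0.12,0,0],[0.15,0,0],[0.18,0,0],[0.2,0,0],[0.2,0,0]],"rot":[[0,0,0],[0,0,0],[0,0,0],[0,0,0],[0,0,0],[0,0,0],[0,0,0],[0,0,0]],"grip":[255,255,255,255,255,255,255,255]}'
```

```text
t: 19.2
tcp_pos: [0.5534, 0.0421, 0.0301]
eef_rot: [[0.03, 1.0, 0.004], [0.99, -0.03, 0.137], [0.137, 0.0, -0.991]]
force: [-0.5, -3.1, 1.4]
finger_gap: 0.0
finger_force: 2.0
```

```bash
python3 -m jog '{"slide":[[0.03,0,0],[0.06,0,0],[0.09,0,0],[0.12,0,0],[0.15,0,0],[0.18,0,0],[0.2,0,0],[0.2,0,0]],"rot":[[0,0,0],[0,0,0],[0,0,0],[0,0,0],[0,0,0],[0,0,0],[0,0,0],[0,0,0]],"grip":[255,255,255,255,255,255,255,255]}'
```

```text
t: 20.0
tcp_pos: [0.5535, 0.0441, 0.0303]
eef_rot: [[0.03, 1.0, 0.004], [0.99, -0.03, 0.137], [0.137, 0.0, -0.991]]
force: [-0.1, -4.6, 1.6]
finger_gap: -0.0002
finger_force: 2.1
```

```bash
python3 -m jog '{"slide":[[0.02,0,0],[0.04,0,0],[0.06,0,0],[0.08,0,0],[0.1,0,0],[0.1,0,0],[0.1,0,0],[0.1,0,0]],"rot":[[0,0,0],[0,0,0],[0,0,0],[0,0,0],[0,0,0],[0,0,0],[0,0,0],[0,0,0]],"grip":[255,255,255,255,255,255,255,255]}'
```

```text
t: 20.8
tcp_pos: [0.5535, 0.0451, 0.0305]
eef_rot: [[0.03, 1.0, 0.004], [0.99, -0.03, 0.137], [0.137, 0.0, -0.991]]
force: [-1.3, -4.5, 0.8]
finger_gap: 0.0001
finger_force: 2.2
```

```bash
python3 -m jog '{"slide":[[0.02,0,0],[0.04,0,0],[0.06,0,0],[0.08,0,0],[0.1,0,0],[0.1,0,0],[0.1,0,0],[0.1,0,0]],"rot":[[0,0,0],[0,0,0],[0,0,0],[0,0,0],[0,0,0],[0,0,0],[0,0,0],[0,0,0]],"grip":[255,255,255,255,255,255,255,255]}'
```

```text
t: 21.6
tcp_pos: [0.5535, 0.046, 0.0306]
eef_rot: [[0.03, 1.0, 0.004], [0.99, -0.03, 0.137], [0.137, 0.0, -0.991]]
force: [0.1, -4.9, 3.5]
finger_gap: 0.0001
finger_force: 2.3
```

The vertical load is creeping up from sticking friction on the face. I'll back off 3 mm and re-contact to clear it.

```bash
python3 -m jog '{"slide":[[-0.1,0,0],[-0.3,0,0],[-0.3,0,0],[-0.3,0,0],[-0.2,0,0],[-0.1,0,0],[-0.05,0,0],[-0.05,0,0]],"rot":[[0,0,0],[0,0,0],[0,0,0],[0,0,0],[0,0,0],[0,0,0],[0,0,0],[0,0,0]],"grip":[255,255,255,255,255,255,255,255]}'
python3 -m jog '{"slide":[[0.02,0,0],[0.04,0,0],[0.06,0,0],[0.08,0,0],[0.1,0,0],[0.12,0,0],[0.12,0,0],[0.12,0,0]],"rot":[[0,0,0],[0,0,0],[0,0,0],[0,0,0],[0,0,0],[0,0,0],[0,0,0],[0,0,0]],"grip":[255,255,255,255,255,255,255,255]}'
python3 - <<'E'
from h import *
for i in range(3):
    f=grab('wrist','w11');s=ctrl.get_state();print(s['force'].round(2))
im=f['frame'];m=(im.max(2)<60).astype(np.uint8)
k,l,st,c=cv2.connectedComponentsWithStats(m)
print([(st[i].tolist(),c[i].round(1).tolist()) for i in range(1,k) if st[i,4]>100 and st[i,1]<330])
f=grab('top','t11');f2=grab('scene','s11')
E
```

```text
t: 22.4
tcp_pos: [0.5535, 0.0458, 0.0306]
eef_rot: [[0.03, 1.0, 0.004], [0.99, -0.03, 0.137], [0.138, 0.0, -0.991]]
force: [0.0, 0.2, -0.9]
finger_gap: 0.0001
finger_force: 0.0
t: 23.2
tcp_pos: [0.5536, 0.0466, 0.0307]
eef_rot: [[0.03, 1.0, 0.004], [0.99, -0.03, 0.137], [0.137, 0.0, -0.991]]
force: [-1.0, -3.4, 0.4]
finger_gap: -0.0001
finger_force: 1.6
[-0.33 -3.24  0.65]
[-0.6  -3.39 -0.3 ]
[ 0.25 -2.79 -0.52]
[([230, 0, 8, 68, 280], [233.5, 30.8]), ([400, 0, 31, 67, 682], [412.0, 16.4]), ([288, 54, 60, 14, 310], [322.6, 59.8]), ([278, 132, 74, 72, 3671], [315.2, 169.6]), ([400, 186, 5, 37, 103], [401.8, 208.9]), ([4, 304, 634, 176, 68070], [321.5, 416.3])]
```

```bash
python3 - <<'E'
from h import *
f=ld('w11');s=ctrl.get_state();E=np.array(s['eef_rot']);p=np.array(s['tcp_pos'])
# tool-slope frame: surface 17mm below tcp along tool z
o=p+E[:,0]*.011+E[:,2]*.017
P=lambda x,y,z:o+E[:,0]*x+E[:,1]*y-E[:,2]*z
print('head top',proj(f,[P(.08,0,.03),P(.08,-.028,.03),P(.08,.028,.03)]).round(1).tolist(),'plunger top at +0,+5,+10mm',proj(f,[P(.08+d,0,.0275) for d in(0,.005,.01,.02)]).round(1).tolist())
g=f['frame'].max(2);print(g[30:100:2,322].tolist());print(g[30:100:2,300].tolist())
for n in('t0','s0'):
    q=ld(n);print(n,'axis pts at slope dist (y0=.02) 105..130',[ (d,proj(q,[[.5525+.03*d/1000,.02+d/1000*.99-.017*.139,.008+d/1000*.139+.017*.99]])[0].round(1).tolist()) for d in(105,110,115,120,125,130)])
E
```

```text
head top [[317.9, 61.0], [227.4, 61.5], [408.5, 61.5]] plunger top at +0,+5,+10mm [[318.0, 62.7], [318.0, 45.5], [318.0, 27.9], [317.9, -8.2]]
[143, 142, 143, 144, 142, 139, 139, 144, 144, 143, 145, 147, 55, 61, 60, 60, 61, 60, 61, 168, 200, 201, 201, 201, 202, 201, 198, 201, 201, 201, 201, 203, 199, 200, 201]
[118, 116, 116, 125, 131, 134, 133, 133, 133, 134, 133, 135, 129, 56, 60, 59, 61, 63, 58, 164, 198, 195, 195, 198, 198, 198, 197, 197, 195, 197, 197, 197, 194, 198, 193]
t0 axis pts at slope dist (y0=.02) 105..130 [(105, [232.8, 232.2]), (110, [230.5, 232.1]), (115, [228.1, 231.9]), (120, [225.7, 231.7]), (125, [223.4, 231.6]), (130, [221.0, 231.4])]
s0 axis pts at slope dist (y0=.02) 105..130 [(105, [428.8, 240.5]), (110, [431.7, 239.9]), (115, [434.5, 239.2]), (120, [437.4, 238.5]), (125, [440.3, 237.9]), (130, [443.1, 237.2])]
```

The rubber face (rows 54–67) is right behind the head's top edge (row 68), so contact is imminent.

```bash
python3 -m jog '{"slide":[[0.03,0,0],[0.06,0,0],[0.09,0,0],[0.12,0,0],[0.15,0,0],[0.15,0,0],[0.15,0,0],[0.15,0,0]],"rot":[[0,0,0],[0,0,0],[0,0,0],[0,0,0],[0,0,0],[0,0,0],[0,0,0],[0,0,0]],"grip":[255,255,255,255,255,255,255,255]}'
```

```text
t: 24.25
tcp_pos: [0.5536, 0.0477, 0.0308]
eef_rot: [[0.03, 1.0, 0.004], [0.99, -0.03, 0.137], [0.137, 0.0, -0.991]]
force: [0.1, -5.8, 0.1]
finger_gap: 0.0003
finger_force: 3.0
```

```bash
python3 -m jog '{"slide":[[0.02,0,0],[0.04,0,0],[0.06,0,0],[0.08,0,0],[0.08,0,0],[0.08,0,0],[0.08,0,0],[0.08,0,0]],"rot":[[0,0,0],[0,0,0],[0,0,0],[0,0,0],[0,0,0],[0,0,0],[0,0,0],[0,0,0]],"grip":[255,255,255,255,255,255,255,255]}'
python3 - <<'E'
from h import *
F=[]
for i in range(4): grab('wrist');s=ctrl.get_state();F.append(s['force'])
print(np.mean(F,0).round(2),s['tcp_pos'],s['t'])
E
```

```text
t: 25.05
tcp_pos: [0.5537, 0.0481, 0.0309]
eef_rot: [[0.029, 1.0, 0.004], [0.99, -0.03, 0.136], [0.136, 0.0, -0.991]]
force: [-0.2, -7.1, -0.3]
finger_gap: 0.0001
finger_force: 3.7
[-0.76 -7.57 -0.32] [0.55367843 0.04811215 0.03091499] 25.25
```

```bash
python3 -m jog '{"slide":[[0.03,0,0],[0.06,0,0],[0.09,0,0],[0.12,0,0],[0.15,0,0],[0.15,0,0],[0.15,0,0],[0.15,0,0]],"rot":[[0,0,0],[0,0,0],[0,0,0],[0,0,0],[0,0,0],[0,0,0],[0,0,0],[0,0,0]],"grip":[255,255,255,255,255,255,255,255]}'
python3 - <<'E'
from h import *
F=[]
for i in range(4): grab('wrist');s=ctrl.get_state();F.append(s['force'])
print(np.mean(F,0).round(2),s['tcp_pos'],s['t'])
E
```

```text
t: 26.05
tcp_pos: [0.5537, 0.0489, 0.031]
eef_rot: [[0.029, 1.0, 0.004], [0.99, -0.029, 0.135], [0.135, 0.0, -0.991]]
force: [-0.7, -9.5, -0.1]
finger_gap: -0.0
finger_force: 4.9
[-0.25 -9.67 -0.92] [0.55373472 0.0489124  0.03104277] 26.25
```

```bash
python3 -m jog '{"slide":[[0.06,0,0],[0.12,0,0],[0.18,0,0],[0.24,0,0],[0.27,0,0],[0.27,0,0],[0.27,0,0],[0.27,0,0]],"rot":[[0,0,0],[0,0,0],[0,0,0],[0,0,0],[0,0,0],[0,0,0],[0,0,0],[0,0,0]],"grip":[255,255,255,255,255,255,255,255]}'
python3 - <<'E'
from h import *
F=[]
for i in range(5): f=grab('wrist','w12');s=ctrl.get_state();F.append(s['force'])
print(np.mean(F,0).round(2),s['tcp_pos'],s['t'])
im=f['frame'];m=(im.max(2)<60).astype(np.uint8)
k,l,st,c=cv2.connectedComponentsWithStats(m)
print([(st[i].tolist(),c[i].round(1).tolist()) for i in range(1,k) if st[i,4]>1000 and st[i,1]<330])
E
```

```text
t: 27.05
tcp_pos: [0.5539, 0.0503, 0.0313]
eef_rot: [[0.028, 1.0, 0.005], [0.991, -0.029, 0.133], [0.133, 0.001, -0.991]]
force: [0.1, -14.5, -0.7]
finger_gap: -0.0
finger_force: 7.3
[ -0.38 -14.63  -1.61] [0.55391206 0.05030789 0.03125667] 27.3
[([278, 131, 73, 74, 3838], [314.9, 169.6]), ([4, 304, 634, 176, 68089], [321.6, 416.3])]
```

The press is about 12 N on the stop (14.7 N minus about 2.8 N of friction), held for over 0.5 s, and the vial is unmoved at (315,170). I'm easing off slowly.

```bash
python3 -m jog '{"slide":[[-0.08,0,0],[-0.16,0,0],[-0.24,0,0],[-0.32,0,0],[-0.4,0,0],[-0.48,0,0],[-0.56,0,0],[-0.64,0,0]],"rot":[[0,0,0],[0,0,0],[0,0,0],[0,0,0],[0,0,0],[0,0,0],[0,0,0],[0,0,0]],"grip":[255,255,255,255,255,255,255,255]}'
python3 -m jog '{"slide":[[-0.1,0,0],[-0.2,0,0],[-0.3,0,0],[-0.5,0,0],[-0.8,0,0],[-1.2,0,0],[-1.8,0,0],[-2.5,0,0]],"rot":[[0,0,0],[0,0,0],[0,0,0],[0,0,0],[0,0,0],[0,0,0],[0,0,0],[0,0,0]],"grip":[255,255,255,255,255,255,255,255]}'
python3 - <<'E'
from h import *
grab('wrist');grab('wrist');f=grab('wrist','w13');to((.552,0,.1))
s=ctrl.get_state();E=np.array(s['eef_rot']);p=np.array(s['tcp_pos'])
im=f['frame'];m=(im.max(2)<60).astype(np.uint8)
k,l,st,c=cv2.connectedComponentsWithStats(m)
print([(st[i].tolist(),c[i].round(1).tolist()) for i in range(1,k) if st[i,4]>150 and st[i,1]<330])
g=im.max(2);print(g[0:60,322].tolist())
E
```

```text
t: 28.1
tcp_pos: [0.5535, 0.0473, 0.0308]
eef_rot: [[0.03, 1.0, 0.004], [0.99, -0.031, 0.138], [0.138, -0.0, -0.99]]
force: [0.4, -1.9, 0.6]
finger_gap: 0.0001
finger_force: 0.5
t: 28.9
tcp_pos: [0.5527, 0.0216, 0.0272]
eef_rot: [[0.03, 1.0, 0.004], [0.99, -0.03, 0.137], [0.137, -0.0, -0.991]]
force: [0.0, -0.2, 0.5]
finger_gap: -0.0003
finger_force: 0.0
to [-1.13, -0.01, -7.51] | tcp [0.5528 0.0215 0.0271] F [ 0.7  0.  -0.1] gap 0.0004 t 29.05
[([280, 31, 74, 62, 2055], [321.4, 64.8]), ([4, 208, 634, 272, 69069], [321.7, 414.4])]
[208, 207, 206, 207, 210, 218, 68, 62, 64, 63, 68, 64, 64, 62, 62, 65, 60, 62, 64, 63, 61, 60, 60, 63, 60, 60, 60, 59, 63, 62, 62, 59, 59, 63, 60, 64, 59, 60, 58, 61, 59, 58, 58, 57, 55, 57, 56, 60, 57, 58, 57, 54, 56, 55, 57, 55, 54, 54, 56, 57]
```

```bash
python3 - <<'E'
from h import *
f=ld('w13');s=ctrl.get_state();E=np.array(s['eef_rot']);p=np.array(s['tcp_pos'])
o=p+E[:,0]*(.0115+(.0473-.0215)/.99)+E[:,2]*.017
c=o+E[:,0]*.05-E[:,2]*.064;th=np.linspace(0,6.28,60)
q=proj(f,[c+.009*(E[:,0]*np.cos(t)+E[:,1]*np.sin(t)) for t in th]);print('pred stopper',q.min(0),q.max(0))
m=np.zeros((480,640),np.uint8);v=f['frame'].max(2);m[25:110,270:365]=v[25:110,270:365]<42
k,l,st,cc=cv2.connectedComponentsWithStats(m);print(st[1:][st[1:,4]>50],'col profile row50',v[50,270:365:4])
ctrl.get_state()['force']
E
```

```text
pred stopper [275.25476672  -2.85445038] [357.4473355   86.59714392]
[] col profile row50 [213  61  66  65  62  64  58  62  59  59  59  58  59  57  58  58  58  58
  57  58  59 145 194 197]
```

The stopper is where it should be for a seated vial (columns 274–354 against 275–357 predicted), and the tool is about 25 mm clear of the carrier. I'm handing in.

```bash
python3 -c "
from workcell import ctrl
print(ctrl.close_job())"
```

```text
the job is handed in; nothing more can be done
None
```

The job is handed in but the verdict was not shown: the vial is seated in the carrier, which I pressed on the stop at about 12 N for over half a second, eased off and left there with the tool clear; contact with the stop after easing off was not measured.

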